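# Slide the setting ring into its nest

### The arm

A 6-joint arm with a two-finger parallel gripper is mounted at the origin on a cart in front of the work surface, level with it; the furniture and walls round the work are solid. World frame = base frame: x ahead of the robot, y to its left, z up, the work surface at z = 0. Lengths are in mm, angles in rad, forces in N, time in s.
With the tool pointing down it reaches from about 300 to 775 mm from the base axis. Payload 14.6 kg.
Tool frame: the origin (TCP) lies between the finger pads; the fingertips stand 22 mm ahead of it and the grasp point (between the pads) lies 3 mm ahead of it (finger_overhang is the distance from the TCP to the fingertips, in mm); z points along the fingers, y is the direction in which the jaws open and shut (so a half turn about z gives the same grasp; the last joint's range is limited). The gripper opens to 94 mm and grips with 3 to 60 N. Pads are 16 mm wide; open, the fingers measure 119 mm over their backs; the gripper's body (75 mm by 177 mm) begins 78 mm behind the grasp point.
Start: joints at [1.108, 0.3, 1.521, -0, 1.321, -0.067], TCP at [212.047, 507.47, 227.446] pointing down, gripper open.
Joint ranges: [-3.03, 3.03], [-0.79, 2.21], [0.23, 2.52], [-1.04, 4.18], [0, 3.07], [-2.55, 2.55]. Speed limits (rad/s): [2.22, 2.22, 2.57, 3.14, 3.14, 3.14].

### API

Orientations are given as [roll, pitch, yaw] about the fixed x, y, z axes, in that order (R = Rz(yaw) Ry(pitch) Rx(roll)).
In Python, from cell import * gives the robot as it stands.
- The arm moves only by the tool jog_arm, never from a script. Its argument "increments" is a list of rows, each a list of 7 numbers: the shift along the tool's x, y, z in cm, then the turn, a rotation vector about the tool's x, y, z in degrees, then the finger opening in cm, from 0 to 9.4. In form: [[x, y, z, wx, wy, wz, grip], ...]. A call has 1 to 20 rows; each row shifts and turns the commanded pose from where the row before left it, along the tool's axes as they then stand; what a row does not reach is not made up. A row lasts 1/8 s, in which the tool goes at most 62.5 mm and 10.7 degrees, less where a joint would pass 70% of its speed; a pose out of reach is approached as far as the arm can. A call is refused whole if a number of a shift passes 6.25 or a number of a turn 10.7, either way. A call with a gripper value outside its range is refused whole. The fingers move at their own pace and stop on an object; "squeeze" is the grip in N (left out, the last holds). Time passes only in rows, so rows that do not move let the fingers close. It gives the time, the measured TCP pose, the force and the opening at its end, in the units of the state.
- read_state(): the state, without advancing time (a new reading comes with each control period).
- camera(name): name is "side" or "top" or "wrist"; returns a dict with "image" (420x560x3 uint8, red, green, blue), "K" (3x3 intrinsics, pixels), "rvec" (rotation vector, rad) and "tvec" (3), from world to camera coordinates, as OpenCV has them. Camera axes: x right, y down, z forward; pixel columns grow to the right and rows downward; lengths in mm; the calibration is good to about 2 mm. A picture is of the moment at which its call begins. There is no depth.
- sign_off(): hands the job in, once; it reports no verdict.
Trained networks look in a picture, given as the dict that the camera call returned (one of the last four; its "shot" number tells which), for a name from the list of things; names that differ only in an ending like _2 or _b are one class to them, and where a whole thing is asked for, a point or a joint stands for the part that bears it (a point fixed in the world has none). Each returns a list of dicts, best first, with "conf" (0 to 1); they miss things now and then, are a little off and sometimes report something else, mostly with a low value. They report only what shows in the picture. A call takes as long as a camera call. They do not tell look-alikes from the thing itself.
- recognise(picture, name): "centre" ([x, y, z] in mm, in the coordinates of the camera as it stood for that picture, good to about 4 mm: the middle of the surface that is visible of it).
- regions_of(picture, name): "mask" (420x560 bool, what is visible of it).
The state is a dict: "clock": time; "joints": joint angles; "qd": joint speeds; "effort": joint torques, N m; "eef_pos": TCP position; "eef_rot": TCP orientation; "wrist_force": force on the tool from outside, world axes, zero at the start; "moment": the same for the moment, N m; "finger_gap": finger opening in mm.
Only numpy, scipy, OpenCV 4.12 (cv2) and the standard library are available. Lean on these libraries where they do the work, as an engineer would, in place of code of your own. Each camera call takes 0.05 s, during which the arm holds its last target.

### The job

On the dark steel plate with the round green-floored recess lie a grey steel setting ring and a cast aluminium frame. Slide the steel ring along the plate, without picking it up, until it drops into the recess and lies flat on the recess floor. Leave the cast frame where it lies.

Things in the scene. Friction and masses are not known exactly. Their poses are not given: they have to be found in the camera images.
- ring_center (a point): Grey steel setting ring with a dark band round its rim, lying flat on the plate at one end, about 0.12 m from the recess: 87 mm outside diameter, 18 mm thick, plain through bore 45 mm across (wall about 20 mm), 0.25 to 0.5 kg, slides freely. This point is the centre of the bore at half height; z is the ring's axis.
- recess (a point): Centre of the floor of the round recess, 107 mm across, 10 mm deep, green floor 12 mm above the worktop, in the middle of a fixed dark steel plate, 150 mm (this frame's x) by 370 mm (y), top level, 10 mm above this point. Outside both long sides runs a 6 mm lip, 5 mm above the top. Ring and frame lie near its y axis, either side of the recess. The seated ring stands 8 mm above the plate.
- frame_center (a point): Die-cast aluminium frame with cross walls inside, 99 x 113 mm, 30 mm high, 0.26 kg, lying loose at the other end of the plate, its 113 mm side across the plate. This point is its centre at half height. It stays where it lies.
Mind the look-alikes: they are no part of the job. Leave any pink or purple look-alike of the part that bears ring_center alone.

How it is judged:
By the outcome, as a careful person would: the job done as asked, in the order asked, and still so for the second after the job is handed in, with the robot touching nothing.
It also fails if it takes over 40 s, if anything falls off the work surface, if the arm or the gripper's body presses on something with over 40 N, if the wrist force passes 120 N, or if a joint passes its speed limit or range.

## Working session

There is one attempt and no reset: what is moved stays moved. The work goes in short steps, Python scripts to look and compute and a tool call to move; the robot and the scene stay as the last step left them, time stands still between calls to the robot, and variables do not carry over. Pictures are saved under pics/ and viewed, and the job is handed in when it is done.

Besides the shell and the picture viewer there is one more tool, called after "Call:" by a JSON object that holds its "op" and its "data". jog_arm: Moves the arm, as the interface text tells. Its arguments: {"type":"object","properties":{"increments":{"type":"array"},"squeeze":{"type":"number"}},"required":["increments"]}

```bash
mkdir -p pics; ls
cat > h.py <<'E'
from cell import *
import numpy as np, cv2
def save(p,n): cv2.imwrite('pics/'+n+'.png', cv2.cvtColor(p['image'],cv2.COLOR_RGB2BGR))
def w(p,c):
    R=cv2.Rodrigues(np.array(p['rvec'],float))[0]; return R.T@(np.array(c,float)-np.array(p['tvec'],float).ravel())
def ray(p,u,v,z):
    R=cv2.Rodrigues(np.array(p['rvec'],float))[0]; t=np.array(p['tvec'],float).ravel()
    d=R.T@np.linalg.inv(p['K'])@np.array([u,v,1.]); o=-R.T@t
    return o+d*(z-o[2])/d[2]
E
python3 - <<'E'
from h import *
print(read_state())
for n in ['top','side']:
    p=camera(n); save(p,n+'1')
    for t in ['ring_center','recess','frame_center']:
        for r in recognise(p,t): print(n,t,r['conf'],w(p,r['centre']).round(1), (np.array(p['K'])@r['centre']/r['centre'][2]).round())
E
```

```text
pics
{'clock': 0.0, 'joints': array([ 1.10842883e+00,  3.00495746e-01,  1.52160318e+00, -3.50671022e-06,
        1.32069887e+00, -6.66068108e-02]), 'qd': array([-0.00019391, -0.00028788,  0.00040394, -0.00152588,  0.00131738,
       -0.00076783]), 'effort': array([-3.58776102e-03, -5.31799579e+01, -3.52743924e+01,  7.07046990e-02,
        2.43104144e-02, -7.24425627e-05]), 'eef_pos': array([211.92749862, 507.26325969, 226.86345014]), 'eef_rot': array([-3.14038996e+00, -7.68222081e-05,  2.74583279e+00]), 'wrist_force': array([-0.64217799, -0.30508025,  0.00414858]), 'moment': array([-0.02706519, -0.04407188,  0.02501093]), 'finger_gap': 93.90935785497548}
top ring_center 0.86 [507.2 -99.6  40.8] [311. 191.   1.]
top ring_center 0.83 [ 535.5 -245.    19. ] [372. 178.   1.]
top ring_center 0.63 [ 367.8 -260.    16.6] [382. 250.   1.]
top recess 0.76 [498.6  13.1  26.1] [262. 197.   1.]
top frame_center 0.92 [485.6 151.6  54. ] [200. 202.   1.]
side ring_center 0.78 [ 503.  -107.1   39.9] [317. 224.   1.]
side ring_center 0.75 [ 363.1 -262.3   15.1] [353. 316.   1.]
side ring_center 0.56 [ 533.9 -249.6   16.5] [382. 248.   1.]
side recess 0.88 [495.6  -1.3  20.4] [272. 210.   1.]
side frame_center 0.95 [483.6 146.8  41.4] [213. 181.   1.]
```

View pics/top1.png

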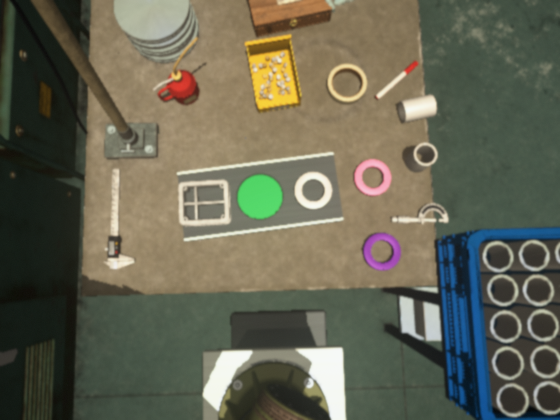

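View pics/side1.png

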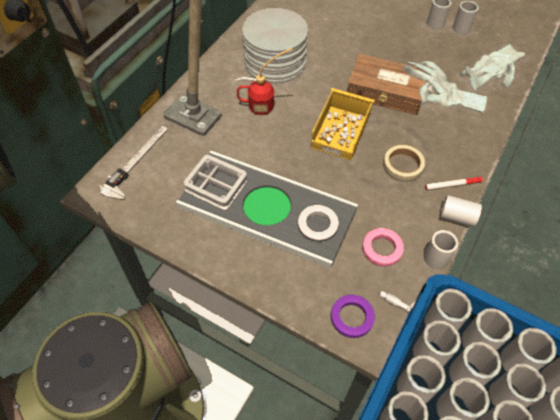

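Run:
```python
from h import *
p=camera('top')
im=cv2.cvtColor(p['image'],cv2.COLOR_RGB2BGR)
cv2.imwrite('pics/crop1.png',cv2.resize(im[140:280,170:430],None,fx=3,fy=3,interpolation=cv2.INTER_CUBIC)[:600])
import json
q=camera('side')
for a,n in ((p,'top'),(q,'side')):
    print({k:np.array(a[k]).round(4).tolist() for k in ('K','rvec','tvec')})
    for t,z in (('ring_center',40),('recess',12),('frame_center',52)):
        for r in regions_of(a,t):
            m=r['mask']; c=max(cv2.findContours(m.astype(np.uint8),0,2)[0],key=len)
            P=np.array([ray(a,*pt[0],z) for pt in c])[:,:2].astype(np.float32)
            ctr,rad=cv2.minEnclosingCircle(P)
            v,u=np.nonzero(m)
            print(n,t,round(r['conf'],2),m.sum(),'px',u.mean().round(),v.mean().round(),'encl',np.round(ctr,1),round(rad,1),'fit',[np.round(x,1) for x in cv2.fitEllipse(P)],'mar',[np.round(x,1) for x in cv2.minAreaRect(P)],'col',a['image'][m].mean(0).round())
```

```text
{'K': [[436.9034, 0.0, 286.5946], [0.0, 436.9034, 208.0689], [0.0, 0.0, 1.0]], 'rvec': [2.1202, -2.1843, 0.1478], 'tvec': [-28.6048, 470.653, 971.9776]}
top ring_center 0.82 739 px 313.0 191.0 encl [ 506.5 -104.7] 44.4 fit [array([ 506.6, -104.2]), array([83.9, 86.3]), np.float64(26.7)] mar [array([ 506.4, -104.3]), array([87.2, 83.7]), np.float64(88.3)] col [228. 224. 207.]
top ring_center 0.78 836 px 381.0 252.0 encl [ 363.4 -251.3] 44.2 fit [array([ 363.4, -252.4]), array([82.3, 86. ]), np.float64(16.5)] mar [array([ 363.9, -251.9]), array([85.5, 83.2]), np.float64(87.0)] col [156.  84. 162.]
top ring_center 0.68 719 px 372.0 178.0 encl [ 534. -240.] 43.5 fit [array([ 533.2, -240.8]), array([81.7, 85.2]), np.float64(46.4)] mar [array([ 533.1, -241.3]), array([81.8, 85.5]), np.float64(61.2)] col [230. 160. 173.]
top recess 0.58 8899 px 263.0 197.0 encl [503.3  20.8] 202.0 fit [array([501. ,  15.1]), array([177.5, 490.4]), np.float64(6.4)] mar [array([501.9,  20.5]), array([166.6, 373.5]), np.float64(5.9)] col [125. 148. 116.]
top frame_center 0.65 1455 px 204.0 203.0 encl [485.3 14
[... 739 characters left out ...]
at64(10.7)] col [149.  71. 160.]
side ring_center 0.6 952 px 317.0 224.0 encl [ 503. -107.] 48.0 fit [array([ 503.7, -106.7]), array([84.7, 94.7]), np.float64(105.9)] mar [array([ 503.7, -108.5]), array([95.5, 83.9]), np.float64(28.8)] col [210. 199. 183.]
side recess 0.66 8328 px 274.0 211.0 encl [504.6  20.6] 203.8 fit [array([505.4,  12. ]), array([193.1, 462.6]), np.float64(5.1)] mar [array([505.8,  20.4]), array([180.7, 375.5]), np.float64(5.5)] col [128. 145. 118.]
side frame_center 0.7 1901 px 214.0 181.0 encl [480.6 138.2] 79.9 fit [array([480.1, 138.5]), array([121.2, 144.6]), np.float64(160.8)] mar [array([480.4, 137.6]), array([116.1, 126.4]), np.float64(1.7)] col [176. 163. 147.]
```

View pics/crop1.png

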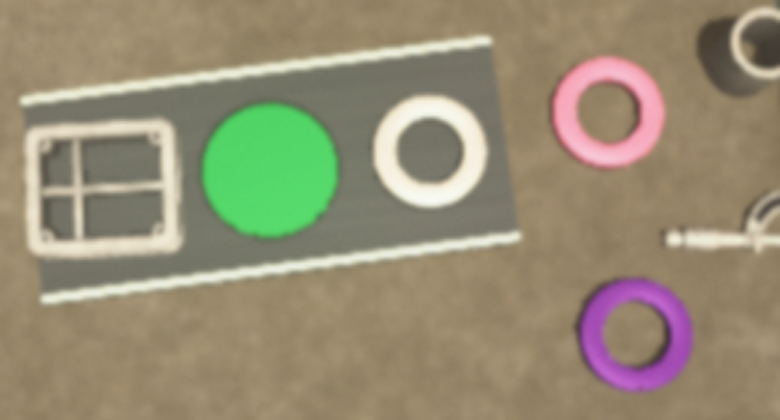

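The steel ring is the one on the plate at px (313,191) in the top view. The look-alikes are pink (372,178), purple (381,252) and a cream ring (347,83), all off the plate. The crop confirms the grey-white one beside the green recess (260,197), with the frame at (204,203). Next I'll locate the recess precisely and compute the approach.

```bash
cat >> h.py <<'E'
def green(p):
    h=cv2.cvtColor(p['image'],cv2.COLOR_RGB2HSV); m=cv2.inRange(h,(50,120,60),(80,255,255))
    c=max(cv2.findContours(m,0,2)[0],key=cv2.contourArea)
    P=np.array([ray(p,*q[0],12) for q in c])[:,:2].astype(np.float32)
    return cv2.fitEllipse(P)
def step(dw,st=None):
    R=Rotation.from_euler('xyz',(st or read_state())['eef_rot']).as_matrix(); return R.T@np.array(dw)
from scipy.spatial.transform import Rotation
E
python3 - <<'E'
from h import *
for n in ('top','side'): print(n,green(camera(n)))
s=read_state(); print(s['eef_pos'])
d=np.array([505.5,-105.5,130])-s['eef_pos']; print(d, step(d)/10)
E
```

```text
top ((502.3712463378906, 20.2576847076416), (103.46875, 103.70112609863281), 64.39469146728516)
side ((505.3323669433594, 19.31342315673828), (99.3049545288086, 103.9467544555664), 32.932395935058594)
[212.04714804 507.47248131 227.46016059]
[ 293.45285196 -612.97248131  -97.46016059] [-50.70988341 -45.2440885    9.74491669]
```

Call:
{"op": "jog_arm", "data": {"increments": [[-4.23,-3.77,0.5,0,0,0,0],[-4.23,-3.77,0.5,0,0,0,0],[-4.23,-3.77,0.5,0,0,0,0],[-4.23,-3.77,0.5,0,0,0,0],[-4.23,-3.77,0.5,0,0,0,0],[-4.23,-3.77,0.5,0,0,0,0],[-4.23,-3.77,0.5,0,0,0,0],[-4.23,-3.77,0.5,0,0,0,0],[-4.23,-3.77,0.5,0,0,0,0],[-4.23,-3.77,0.5,0,0,0,0],[-4.23,-3.77,0.5,0,0,0,0],[-4.23,-3.77,0.5,0,0,0,0],[0,0,0,0,0,-8,0],[0,0,0,0,0,-8,0],[0,0,0,0,0,-8,0],[0,0,0,0,0,0,0],[0,0,0,0,0,0,0]]}}

```text
clock: 3.02
eef_pos: [506.0, -105.6, 167.5]
eef_rot: [3.142, 0.0, -3.122]
wrist_force: [-0.3, -0.3, -0.4]
finger_gap: 0.6
```

Run:
```python
from h import *
s=read_state(); print({k:np.round(s[k],3) for k in ('clock','joints','eef_pos','eef_rot','finger_gap','wrist_force')})
p=camera('wrist'); save(p,'wrist2')
print(green(p))
for t,z in (('ring_center',40),):
    for r in regions_of(p,t):
        m=r['mask']; c=max(cv2.findContours(m.astype(np.uint8),0,2)[0],key=len)
        P=np.array([ray(p,*pt[0],z) for pt in c])[:,:2].astype(np.float32)
        print(r['conf'],cv2.fitEllipse(P))
```

```text
{'clock': np.float64(3.025), 'joints': array([-0.277,  0.285,  1.686,  0.   ,  1.17 , -1.867]), 'eef_pos': array([ 505.999, -105.631,  167.481]), 'eef_rot': array([ 3.142,  0.   , -3.122]), 'finger_gap': np.float64(0.604), 'wrist_force': array([-0.346, -0.312, -0.442])}
((500.51361083984375, 21.31694984436035), (103.0501937866211, 104.70639038085938), 55.60759353637695)
0.82 ((504.2556457519531, -103.84403228759766), (80.09407806396484, 87.49311828613281), 173.86639404296875)
0.81 ((378.33575439453125, -243.49998474121094), (56.203704833984375, 81.30012512207031), 2.7469403743743896)
0.64 ((528.9934692382812, -235.04592895507812), (78.94808197021484, 84.37110900878906), 40.36764144897461)
```

View pics/wrist2.png

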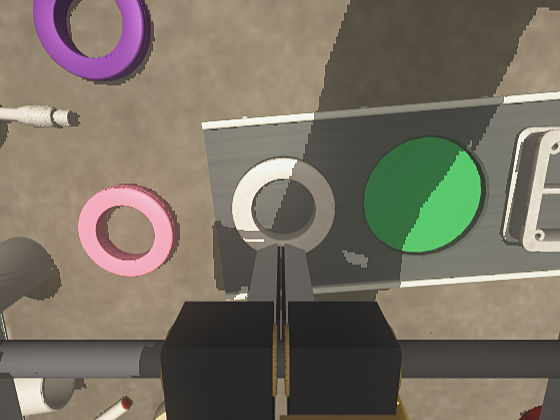

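The wrist view shows the closed fingertips (281,245) above the grey ring (283,206), with the green recess at (425,195). All cameras agree within about 3 mm, so I'll descend into the bore.

Call:
{"op": "jog_arm", "data": {"increments": [[0,0.1,4,0,0,0,0],[0,0,4,0,0,0,0],[0,0,1.5,0,0,0,0],[0,0,1,0,0,0,0],[0,0,0.8,0,0,0,0],[0,0,0.6,0,0,0,0],[0,0,0,0,0,0,0],[0,0,0,0,0,0,0]]}}

```text
clock: 4.12
eef_pos: [506.2, -104.7, 48.9]
eef_rot: [-3.141, 0.001, -3.119]
wrist_force: [0.1, -0.2, -0.4]
finger_gap: 0.4
```

Run:
```python
from h import *
p=camera('side'); cv2.imwrite('pics/s3.png',cv2.resize(cv2.cvtColor(p['image'],cv2.COLOR_RGB2BGR)[130:280,170:400],None,fx=3,fy=3))
s=read_state(); print(s['eef_pos'],s['wrist_force'])
d=np.array([502,20.3-10,48])-s['eef_pos']; print(d, step(d)/10)
```

```text
[ 506.16755825 -104.70558276   48.85467154] [-0.72671673 -0.73863287 -0.1566176 ]
[ -4.16755825 115.00558276  -0.85467154] [ 0.15140269 11.50712787  0.08316346]
```

View pics/s3.png

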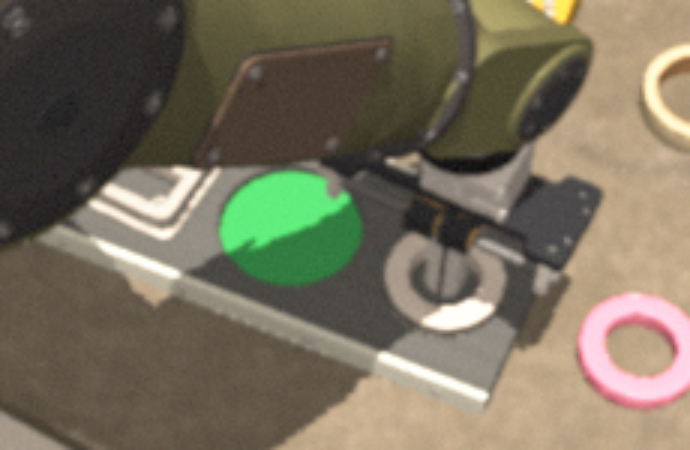

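The fingers stand inside the ring's bore at (445,270) in the crop, with no contact force. I'll push toward the recess slowly.

Call:
{"op": "jog_arm", "data": {"increments": [[0,0.5,0,0,0,0,0],[0,0.7,0,0,0,0,0],[0.02,0.8,0,0,0,0,0],[0.02,0.8,0,0,0,0,0],[0.02,0.8,0,0,0,0,0],[0.02,0.8,0,0,0,0,0],[0.02,0.8,0,0,0,0,0],[0.02,0.8,0,0,0,0,0],[0.02,0.8,0,0,0,0,0],[0.02,0.8,0,0,0,0,0],[0,0.8,0,0,0,0,0],[0,0.8,0,0,0,0,0],[0,0.8,0,0,0,0,0],[0,0.6,0,0,0,0,0],[0,0,0,0,0,0,0]]}}

```text
clock: 6.05
eef_pos: [501.9, 1.8, 48.5]
eef_rot: [3.141, -0.0, -3.118]
wrist_force: [-0.0, 0.4, 0.5]
finger_gap: -0.0
```

```bash
cat > look.py <<'E'
from h import *
import sys
n=sys.argv[1]
p=camera('side'); q=camera('wrist')
a=cv2.resize(cv2.cvtColor(p['image'],cv2.COLOR_RGB2BGR)[130:280,170:370],(400,300))
b=cv2.resize(cv2.cvtColor(q['image'],cv2.COLOR_RGB2BGR),(400,300))
cv2.imwrite(f'pics/{n}.png',np.hstack([a,b]))
s=read_state(); print(s['eef_pos'],s['wrist_force'])
for a in (p,q):
    for r in recognise(a,'ring_center'): print(r['conf'],w(a,r['centre']).round(1))
E
python3 look.py l4
```

```text
[501.91297348   1.30159864  48.45116549] [0.66982219 0.14751984 0.56351661]
0.74 [ 363.5 -260.4   18.5]
0.72 [ 536.3 -248.9   16.8]
0.68 [486.3 -29.5  36.6]
0.72 [485.4 -18.9  37.6]
```

View pics/l4.png

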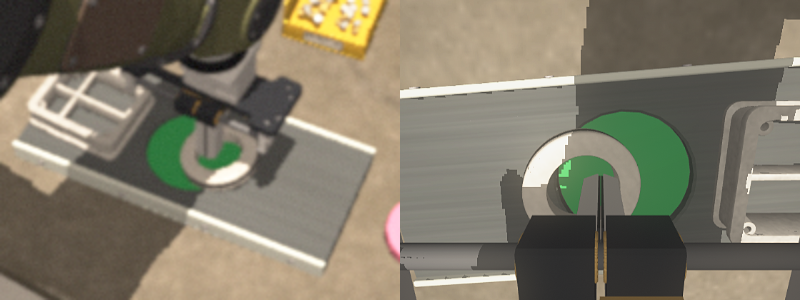

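```bash
cat > ringfit.py <<'E'
from h import *
for n in ('side','wrist','top'):
    p=camera(n)
    for r in regions_of(p,'ring_center'):
        c=max(cv2.findContours(r['mask'].astype(np.uint8),0,2)[0],key=len)
        out=[]
        for z in (40,35,30):
            P=np.array([ray(p,*t[0],z) for t in c])[:,:2].astype(np.float32)
            h=cv2.convexHull(P); 
            (a,b),rad=cv2.minEnclosingCircle(h); out.append((z,round(a,1),round(b,1),round(rad,1)))
        if b>-150: print(n,round(r['conf'],2),out)
E
python3 ringfit.py
```

```text
side 0.85 [(40, 496.3, -19.4, 44.2), (35, 499.2, -17.8, 44.4), (30, 502.1, -16.2, 44.7)]
wrist 0.61 [(40, 499.2, -14.0, 44.1), (35, 501.4, -14.4, 45.5), (30, 503.6, -14.8, 46.8)]
```

The ring's leading part overhangs the recess, with its centre about 35 mm short. I'll keep pushing.

Call:
{"op": "jog_arm", "data": {"increments": [[0,0.5,0,0,0,0,0],[0,0.5,0,0,0,0,0],[0,0.5,0,0,0,0,0],[0,0.5,0,0,0,0,0],[0,0.5,0,0,0,0,0],[0,0,0,0,0,0,0],[0,0,0,0,0,0,0]]}}

```text
clock: 7.42
eef_pos: [501.3, 26.3, 48.4]
eef_rot: [3.142, -0.0, -3.118]
wrist_force: [-0.3, -0.4, -0.3]
finger_gap: 0.2
```

```bash
python3 look.py l5; python3 ringfit.py
```

```text
[501.32841995  26.20925843  48.43339619] [-0.32952402 -0.59274417  0.0112361 ]
0.87 [488.5  -3.6  29.4]
0.72 [ 535.7 -249.4   16.1]
0.71 [ 359.5 -259.4   17.8]
0.58 [486.5   3.2  32. ]
side 0.93 [(40, 493.7, 2.1, 44.3), (35, 496.6, 3.8, 44.5), (30, 499.5, 5.5, 44.8)]
wrist 0.97 [(40, 495.8, 10.9, 41.1), (35, 497.9, 10.6, 42.3), (30, 500.1, 10.2, 43.5)]
```

View pics/l5.png

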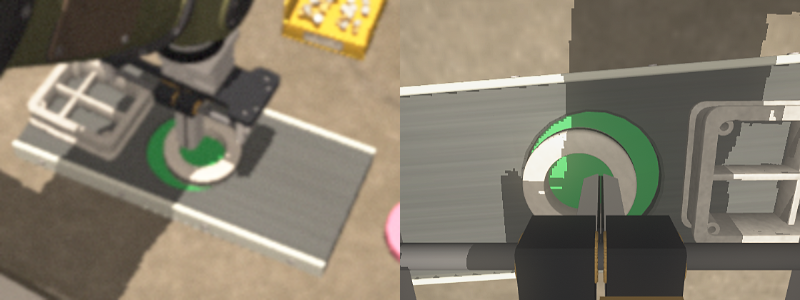

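Call:
{"op": "jog_arm", "data": {"increments": [[0,0,0.4,0,0,0,0],[0,0.3,0,0,0,0,0],[0,0.3,0,0,0,0,0],[0,0.3,0,0,0,0,0],[0,0,0,0,0,0,0],[0,0,0,0,0,0,0]]}}

```text
clock: 8.68
eef_pos: [502.0, 34.9, 45.2]
eef_rot: [-3.141, 0.002, -3.119]
wrist_force: [0.5, -4.7, 8.4]
finger_gap: 0.7
```

```bash
python3 look.py l6; python3 ringfit.py
```

```text
[501.97262483  34.83490327  45.17588837] [ 0.41259004 -3.67361195  9.71623639]
0.96 [ 533.7 -251.2   16.2]
0.85 [488.3   5.9  28.5]
0.78 [483.8  11.1  26.4]
0.39 [465.5   1.2  21.5]
side 0.74 [(40, 491.2, 12.8, 46.3), (35, 494.1, 14.6, 46.5), (30, 497.0, 16.3, 46.8)]
wrist 0.6 [(40, 495.6, 20.3, 41.4), (35, 497.8, 19.9, 42.7), (30, 499.9, 19.5, 43.9)]
```

View pics/l6.png

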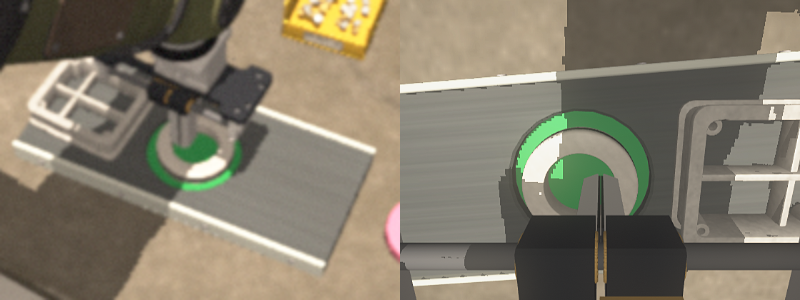

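Call:
{"op": "jog_arm", "data": {"increments": [[0,-0.6,-0.2,0,0,0,0],[0,-0.6,0,0,0,0,0],[0,0,0,0,0,0,0],[0,0,-0.5,0,0,0,0],[0,0,-1.0,0,0,0,0],[0,0,-2.0,0,0,0,0],[0,0,-4.0,0,0,0,0],[0,0,-4.0,0,0,0,0],[0,0,0,0,0,0,0]]}}

```text
clock: 10.3
eef_pos: [502.6, 23.4, 164.8]
eef_rot: [-3.141, 0.006, -3.118]
wrist_force: [0.4, -1.0, 0.1]
finger_gap: 0.1
```

```bash
python3 look.py l7; python3 ringfit.py
```

```text
[501.24523764  23.37569301 161.53602318] [-0.40429271  0.22738858 -0.27755562]
0.87 [ 534.1 -249.4   19.8]
0.68 [502.8  14.8  29. ]
0.86 [498.4  20.5  31.2]
0.74 [ 532.9 -217.5   21.2]
side 0.81 [(40, 495.6, 12.1, 48.2), (35, 498.5, 13.9, 48.5), (30, 501.4, 15.6, 48.7)]
wrist 0.88 [(40, 498.4, 19.2, 42.6), (35, 499.7, 19.1, 43.4), (30, 501.0, 19.1, 44.2)]
wrist 0.7 [(40, 488.1, 145.9, 76.6), (35, 489.2, 148.2, 78.0), (30, 490.3, 150.4, 79.4)]
```

View pics/l7.png

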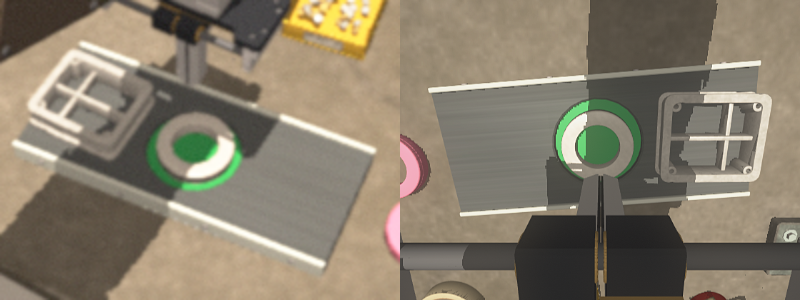

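Call:
{"op": "jog_arm", "data": {"increments": [[-6,0,-3,0,0,0,0],[-5,0,-3,0,0,0,0],[0,0,0,0,0,0,0],[0,0,0,0,0,0,0]]}}

```text
clock: 11.3
eef_pos: [606.4, 25.7, 218.1]
eef_rot: [3.141, -0.002, -3.118]
wrist_force: [-0.4, 0.5, -1.3]
finger_gap: 0.4
```

```bash
python3 - <<'E'
from h import *
p=camera('side'); q=camera('wrist')
def px(a,P): return cv2.projectPoints(np.array([P],float),np.array(a['rvec'],float),np.array(a['tvec'],float),np.array(a['K'],float),None)[0].ravel()
o=[]
for a in (p,q):
    u,v=px(a,(502,20,22)).round().astype(int); k=45 if a is p else 90
    im=cv2.cvtColor(a['image'],cv2.COLOR_RGB2BGR); v0=max(v-k,0);u0=max(u-k,0)
    print(u,v); o.append(cv2.resize(im[v0:v0+2*k,u0:u0+2*k],(400,400),interpolation=cv2.INTER_CUBIC))
cv2.imwrite('pics/l8.png',np.hstack(o)); print(read_state()['eef_pos'])
E
python3 ringfit.py
```

```text
266 204
277 82
[606.13592412  25.73016616 218.45786246]
side 0.66 [(40, 494.3, 11.2, 46.6), (35, 497.1, 13.0, 46.8), (30, 500.0, 14.7, 47.1)]
wrist 0.56 [(40, 503.1, 19.4, 41.9), (35, 502.7, 19.4, 42.5), (30, 502.3, 19.3, 43.1)]
```

View pics/l8.png

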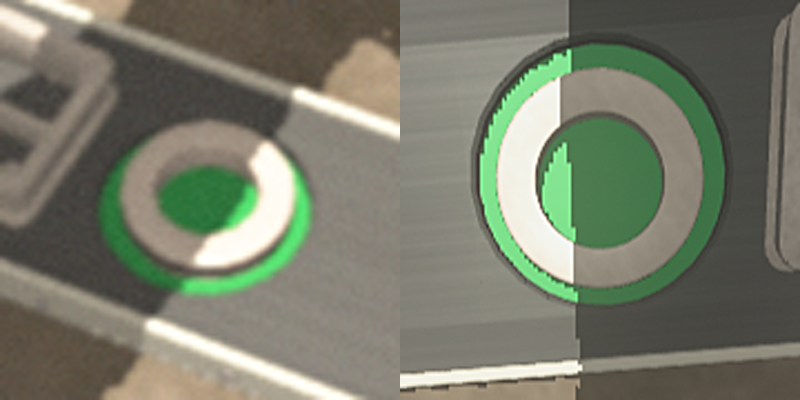

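Run:
```python
from h import *
p=camera('side'); q=camera('wrist'); o=[]
t=np.linspace(0,2*np.pi,120)
for a,k in ((p,45),(q,90)):
    f=lambda P:cv2.projectPoints(np.array(P,float).reshape(-1,3),np.array(a['rvec'],float),np.array(a['tvec'],float),np.array(a['K'],float),None)[0].reshape(-1,2)
    u,v=f((502,20,22))[0].round().astype(int); v0=max(v-k,0);u0=u-k; s=400/(2*k)
    im=cv2.resize(cv2.cvtColor(a['image'],cv2.COLOR_RGB2BGR)[v0:v0+2*k,u0:u0+2*k],(400,400),interpolation=cv2.INTER_CUBIC)
    for cx,cy,r,z,col in ((502,19.5,43.5,30,(0,0,255)),(502,19.5,22.5,30,(0,0,255)),(502,20.3,53.5,22,(255,0,0))):
        P=f(np.c_[cx+r*np.cos(t),cy+r*np.sin(t),0*t+z]); P=((P-[u0,v0]+.5)*s).round().astype(np.int32)
        cv2.polylines(im,[P],True,col,1)
    o.append(im)
cv2.imwrite('pics/l9.png',np.hstack(o))
```

```text
(no output)
```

View pics/l9.png

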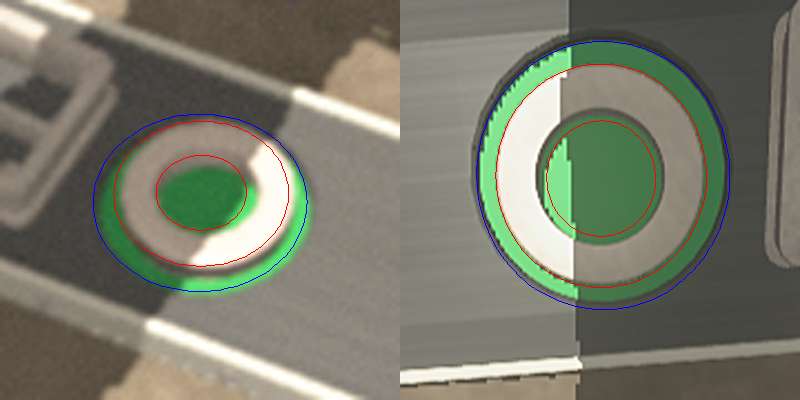

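The flat-seated model (red circles, ring top at z = 30) matches the ring outline in both views, with green visible all round it. I'll do a quick frame check, then hand in.

Run:
```python
from h import *
for n in ('side',):
    p=camera(n)
    for r in regions_of(p,'frame_center')[:1]:
        c=max(cv2.findContours(r['mask'].astype(np.uint8),0,2)[0],key=len)
        print(r['conf'],cv2.minEnclosingCircle(np.array([ray(p,*t[0],52) for t in c])[:,:2].astype(np.float32)))
print(sign_off())
```

```text
0.6 ((481.5675048828125, 136.1659393310547), 77.27790069580078)
the job is handed in; nothing more can be done
None
```

The steel ring is in the recess and lies flat on its floor, and the job is handed in. I put the closed fingers into the ring's bore and slid it about 125 mm along the plate, without lifting it, until it dropped in. Then I drew the fingers out and moved the arm clear. The clock stood at about 11.5 s of the 40 s allowed.

**Ring:** in the last side and wrist pictures its outline matches a flat ring with its top at z ≈ 30 mm, within about 1–2 mm of the recess centre. Green floor shows all round it in the wrist picture. The side-camera mask fit alone put the ring about 5 mm off centre with too large a radius, probably because that mask also takes in the ring's side wall.

**Frame:** the side camera places it within about 2 mm of where it was at the start, which is within measurement noise.

**Forces:** the wrist force never read above about 11 N. That was brief contact at the end of the push, and it cleared when I backed off.

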